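Clamp a paste cup in the hand screw press

ROBOT

A 7-joint arm with a two-finger parallel gripper is mounted at the origin on the work surface; the furniture and walls round the work are solid. World frame = base frame: x ahead of the robot, y to its left, z up, the work surface at z = 0. Lengths are in mm, angles in rad, forces in N, time in s.
With the tool pointing down it reaches from about 425 to 950 mm from the base axis. Payload 16.7 kg.
Tool frame: the origin (TCP) lies on the centre line of the jaws, within the pads' length; the fingertips stand arm.nose_length ahead of it and the grasp point (between the pads) lies 6 mm ahead of it (arm.nose_length is the distance from the TCP to the fingertips, in mm); z points along the fingers, y is the line along which they close (so a half turn about z gives the same grasp; the last joint's range is limited). The gripper opens to 94 mm and grips with 3 to 60 N. Pads are 16 mm wide; open, the fingers measure 119 mm over their backs; the gripper's body (75 mm by 177 mm) begins 78 mm behind the grasp point.
Start: joints at [-1.29, 0.426, 0.074, 1.606, -0.034, 1.111, -0.067], TCP at [281.879, 613.287, 230.467] pointing down, gripper open.
Joint ranges: [-2.85, 2.85], [-0.5, 2.14], [-1.23, 1.37], [0.21, 2.46], [-1.02, 4.16], [0.16, 2.05], [-2.73, 2.73]. Speed limits (rad/s): [1.89, 1.89, 2.39, 2.39, 3.01, 3.01, 3.01].

INTERFACE

Orientations are given as a unit quaternion [w, x, y, z].
In Python, from bench import read_state, vision, hand_in, arm gives the robot as it stands.
- The arm moves only by the shell command python3 -m crank 'ROWS' [FORCE]. ROWS is JSON, one flat list of numbers, 7 for each row, row after row: the shift along the tool's x, y, z in m, then the turn, a rotation vector about the tool's x, y, z in degrees, then the finger opening in m, from 0 to 0.094. A call has 1 to 5 rows; each row shifts and turns the commanded pose from where the row before left it, along the tool's axes as they then stand; what a row does not reach is not made up. A row lasts 1/10 s, in which the tool goes at most 50 mm and 8.59 degrees, less where a joint would pass 70% of its speed; a pose out of reach is approached as far as the arm can. A call is refused whole if a number of a shift passes 0.05 or a number of a turn 8.59, either way. A call with a gripper value outside its range is refused whole. The fingers move at their own pace and stop on an object; FORCE is the grip in N (left out, the last holds). Time passes only in rows, so rows that do not move let the fingers close. It gives the time, the measured TCP pose, the force, the opening and the grip force at its end, in the units of the state.
- read_state(): the state, without advancing time (a new reading comes with each control period).
- vision.grab_frame(name): name is "side" or "top" or "wrist"; returns a dict with "img" (420x560x3 uint8, red, green, blue), "intrinsics" (3x3 intrinsics, pixels), "k1" (the pictures are not rectified: a ray, as slopes to the right and down, at radius r is drawn at 1 + k1 r^2 times it, then the intrinsics apply), "R" (3x3) and "t" (3): a world point X has camera coordinates R X + t. Camera axes: x right, y down, z forward; pixel columns grow to the right and rows downward; lengths in mm; the calibration is good to about 2 mm. A picture is of the moment at which its call begins. There is no depth.
- hand_in(): hands the job in; it is judged then, once.
The state is a dict: "time": time; "qpos": joint angles; "dq": joint speeds; "joint_torque": joint torques, N m; "position": TCP position; "orientation": TCP orientation; "wrist_force": force on the tool from outside, world axes, zero at the start; "torque": the same for the moment, N m; "gripper_width": opening from 0.0 (shut) to 1.0 (fully open); "grip_force": force on a finger pad.
Only numpy, scipy, OpenCV 4.12 (cv2) and the standard library are available. Lean on these libraries where they do the work, as an engineer would, in place of code of your own. Each camera call takes 0.05 s, during which the arm holds its last target. There are 200 camera calls.

TASK

Clamp the brass test cup, the 58 mm one brim-full of paste, in the hand press: set it upright in the round nest, on the sprung lift-out pad, swing the press arm over it right up to its stop, then turn the ball knob clockwise until the foot has pressed the cup down off the spring and holds it snugly. Snug is finger-tight, about 60 N: stop soon after you feel the knob stiffen clearly, as overtightening crushes the specimen. Leave the other things on the bench where they are.

Things in the scene. Friction and masses are not known exactly. Their poses are not given: they have to be found in the camera images.
- test_cup: the cup to clamp: straight-sided open brass cup brim-full of dark paste, 58 mm across, 40 mm tall, 0.1 to 0.16 kg, stiff (may be held firmly round its side). Origin: centre of its underside, z up. It stands upright in one of three places to the left of the press, shared by lot with small_cup and tin.
- press_foot: foot of the press screw: a 54 mm rubber-faced steel disc under the free end of the arm, with the spindle and ball knob it carries. Origin: centre of the disc's underside. It does not turn; it goes straight down as the knob is screwed in. At the start it hangs 1 to 2 mm above the rim of a cup set in the nest. It pushes the cup down 0.8 to 3.1 mm, different each time, before the cup bottoms; then its force grows by 150 to 200 N per rad of knob.
- press_nest (a point): centre of the nest's floor, 10 mm above the bench: a round recess 61 mm wide, 8 mm deep, in a steel ring 86 mm across on the press's grey base plate (100 x 235 mm). In it a sprung lift-out pad, 32 mm wide, holds the cup 3.2 mm above the floor; it yields at 2 to 9 N until the cup bottoms. Site's y axis points from the post to the nest, z up. Post: 125 mm along -y, 45 mm wide, 114 mm high.
- press_arm_bar (a point): point on the press arm's centre line, 55 mm from the post's axis (the bare bar runs from 20 to 107 mm) and 96 mm above the bench: a flat dark steel bar 26 mm wide and 14 mm thick (top at 103.5 mm, underside at 89.5 mm) that swings level about the post. Its y axis points outward along the arm.
- press_arm (a joint): angle of the arm about the post, rad: 0 is closed, arm against its stop and foot exactly over the nest; grows as it swings open, counter-clockwise from above. Starts at 1.1 to 1.6, pointing towards the robot; stays where it is left; about 5 N at the bar moves it. Tightening the knob presses the arm against the stop.
- press_ball_centre (a point): centre of the smooth black ball knob, 44 mm in diameter, on an upright 12 mm spindle at the free end of the arm, about 148 mm above the bench at the start; the arm's boss below it tops out at 110 mm. Polished (friction about 0.45): pads slip unless they meet it across its widest part with 25 to 40 N of grip. Turns about this point's vertical axis.
- press_spindle_axis (a point): the spindle where it leaves the boss, below the ball, on the same upright axis. How the screw works: clockwise from above screws ball and foot down together, 10 mm a full turn (1.6 mm per rad). The knob turns at a steady 0.20 N m; once the foot bears, each 10 N of clamping adds 0.016 N m. The cup bottoms 1.1 to 3.2 rad from the start. The screw stays where it is left (self-locking).
- small_cup: smaller aluminium cup with paste, 53 mm across, 36 mm tall; not wanted. Origin: centre of its underside, z up. Bystander.
- tin: closed flat aluminium tin with a lid, 61 mm across, 34 mm tall; not wanted. Origin: centre of its underside, z up. Bystander.
- cutter_ring: low steel ring-shaped dish, 67 mm across, 20 mm tall. Origin: centre of its underside. Bystander.
- calibration_weight: brass calibration weight with a neck and head, 32 mm across, 46 mm tall. Origin: centre of its underside. Bystander.
- spatula: narrow spatula with a black grip, 191 mm long, lying flat. Origin: centre of its underside. Bystander.
- stopwatch: grey bench timer, 70 x 62 x 18 mm. Origin: centre of its underside. Bystander.
Things that resemble listed ones, but are neither listed nor needed, are in the scene too. Leave any green look-alike of the test_cup alone.

How it is judged:
By the outcome, as a careful person would: the job done as asked, in the order asked, and still so for the second after the job is handed in, with the robot touching nothing.
It also fails if it takes over 72 s, if anything falls off the work surface, if the arm or the gripper's body presses on something with over 40 N, if the wrist force passes 120 N, or if a joint passes its speed limit or range.

## Working session

There is one attempt and no reset: what is moved stays moved. The work goes in short steps, Python scripts to look and compute and a shell command to move; the robot and the scene stay as the last step left them, time stands still between calls to the robot, and variables do not carry over. Pictures are saved under pics/ and viewed, at most 10 in all, crops included, and the job is handed in when it is done.

```bash
ls; mkdir -p pics; python3 - <<'E'
from bench import read_state, vision, arm
import cv2,numpy as np
s=read_state();print(s['time'],s['position'],s['orientation'],s['gripper_width'],arm.nose_length)
fs={n:vision.grab_frame(n) for n in("top","side")}
for n,f in fs.items():
    cv2.imwrite(f'pics/{n}0.png',f['img'][:,:,::-1]);print(n,f['intrinsics'].tolist(),f['k1'],(-f['R'].T@f['t']).round())
E
```

```text
pics
0.0 [281.75996641 612.93443053 229.76182621] [-8.14172853e-05  2.13788244e-01  9.76879817e-01 -6.34453352e-04] 0.9972267129932024 25.0
top [[404.7270640336377, 0.0, 281.3108634190784], [0.0, 404.7270640336377, 212.6903199513459], [0.0, 0.0, 1.0]] 0.03349025869771017 [ 361. -209. 1432.]
side [[525.6396486337778, 0.0, 273.3716408701206], [0.0, 525.6396486337778, 201.16746505524006], [0.0, 0.0, 1.0]] 0.049174258347574454 [ 344. -919. 1473.]
```

View pics/top0.png

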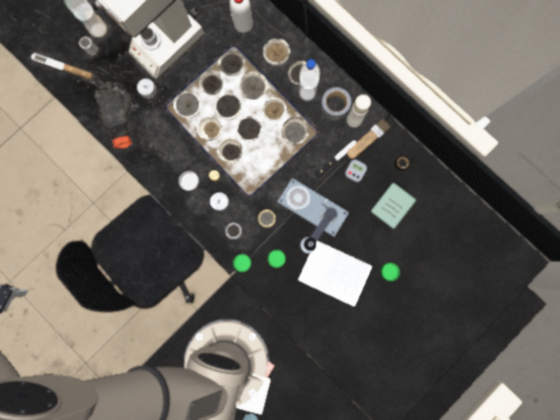

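View pics/side0.png

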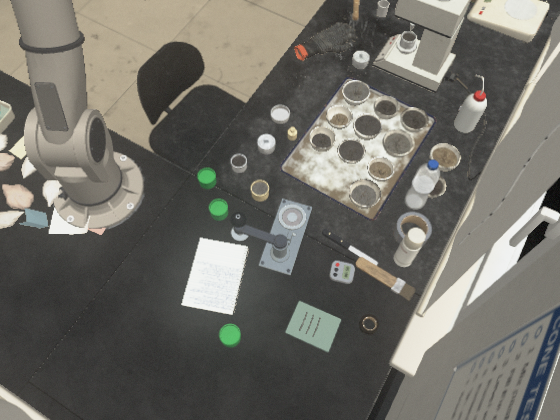

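The top view shows the press base at about (313,207), with the arm's ball at (308,244) and the nest at (297,197). Candidates for the test cup, in top pixels:
- (267,218): brass-rimmed, dark inside.
- (233,231): grey rim, so probably small_cup.
- (219,201) and (188,180): silver or white lids, so tins.
- (242,263), (277,258), (390,271): green look-alikes.
- (276,50): far clutter.

I choose (267,218), which is at (260,189) in the side view, and check it in a crop.

```bash
cat > h.py <<'E'
import numpy as np, cv2
from bench import read_state, vision, arm
from scipy.spatial.transform import Rotation as Ro
def ray(f,p):
    K=f['intrinsics'];d=np.array([(p[0]-K[0,2])/K[0,0],(p[1]-K[1,2])/K[1,1]]);u=d.copy()
    for _ in range(20): u=d/(1+f['k1']*(u@u))
    R=f['R'];return -R.T@f['t'], R.T@np.array([u[0],u[1],1])
def plane(f,p,z):
    o,d=ray(f,p);return o+d*(z-o[2])/d[2]
def proj(f,X):
    c=f['R']@np.asarray(X,float)+f['t'];u=c[:2]/c[2];u=u*(1+f['k1']*(u@u));K=f['intrinsics'];return np.array([K[0,0]*u[0]+K[0,2],K[1,1]*u[1]+K[1,2]])
def two(f,p,g,q):
    (a,u),(b,v)=ray(f,p),ray(g,q);u=u/np.linalg.norm(u);v=v/np.linalg.norm(v)
    s=np.linalg.lstsq(np.c_[u,-v],b-a,rcond=None)[0];A=a+s[0]*u;B=b+s[1]*v;return (A+B)/2,np.linalg.norm(A-B)
E
python3 - <<'E'
from h import *
t=vision.grab_frame("top");s=vision.grab_frame("side")
pts=dict(brass=((267,218),(260,189),40),grey=((233,231),(238,162),36),tinA=((219,201),(266,144),34),tinB=((188,180),(280,114),34),nest=((297,197),(292,216),18),ball=((309,243),(239,217),148),post=((328,213),(281,241),114))
for n,(p,q,z) in pts.items(): print(n,plane(t,p,z).round(),plane(s,q,z).round(),*[np.round(x,1) for x in two(t,p,s,q)])
a=t['img'][160:270,170:370];b=s['img'][100:290,180:330]
cv2.imwrite('pics/crop1.png',np.hstack([cv2.resize(a,(490,270),interpolation=2),cv2.resize(b,(300,380))[:270]])[:,:,::-1])
a=cv2.resize(a,(800,440),interpolation=2);cv2.imwrite('pics/crop1.png',a[:,:,::-1])
b=cv2.resize(b,(474,600),interpolation=2);cv2.imwrite('pics/crop2.png',b[:,:,::-1])
E
```

```text
brass [ 493. -141.   40.] [ 491. -146.   40.] [ 492.8 -140.6   30.1] 1.4
grey [448. -23.  36.] [446. -31.  36.] [448.1 -21.3  20.9] 2.2
tinA [553.  27.  34.] [549.  16.  34.] [554.7  30.7  11. ] 3.8
tinB [628. 137.  34.] [624. 121.  34.] [632.1 144.3   2.3] 4.4
nest [ 569. -246.   18.] [ 567. -250.   18.] [ 569.  -246.     9.2] 1.7
ball [ 402. -279.  148.] [ 402. -277.  148.] [ 402.2 -279.   152.7] 0.1
post [ 501. -344.  114.] [ 502. -362.  114.] [ 505.4 -347.7   79.5] 1.3
```

View pics/crop1.png

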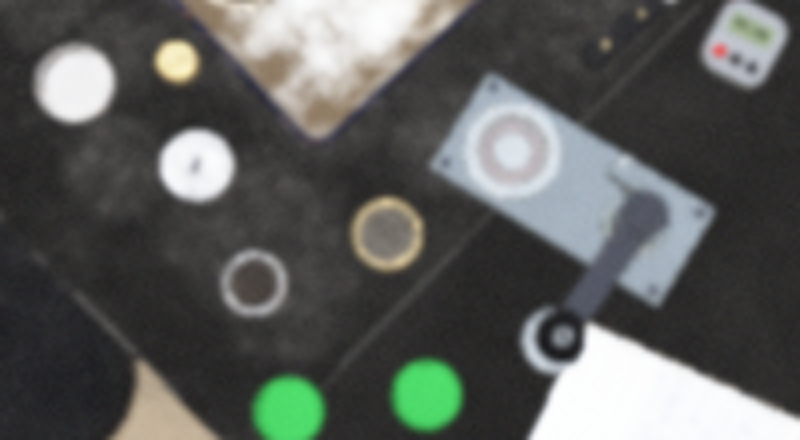

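View pics/crop2.png

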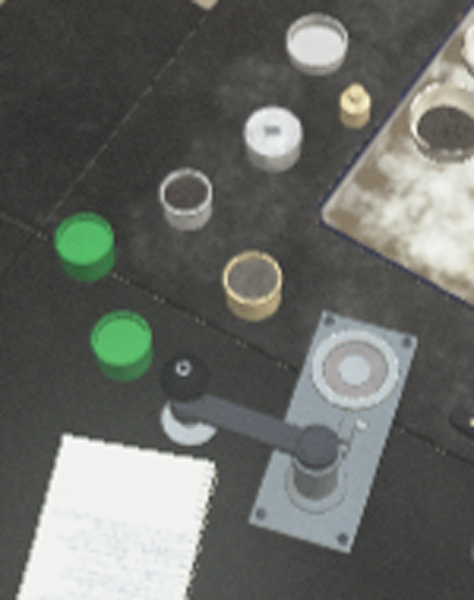

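The crops confirm it: the brass-rimmed cup with dark paste is at top (266.7,218), about (492,-143). The grey-rimmed small_cup, the lidded tins and the green cups are clearly different. The nest is at about (568,-247), the post at (503,-350) and the ball at (402,-279). That makes the post-to-ball distance about 124 mm and the arm about 1.5 rad open, which agrees with the description. Next I move to above the cup.

```bash
R='-0.03,-0.035,0,0,0,0,0.094'
python3 -m crank '[-0.03,-0.035,0,0,0,0,0.094,-0.03,-0.035,0,0,0,0,0.094,-0.03,-0.035,0,0,0,0,0.094,-0.03,-0.035,0,0,0,0,0.094,-0.03,-0.035,0,0,0,0,0.094]' 20
python3 -m crank '[-0.03,-0.035,0,0,0,0,0.094,-0.03,-0.035,0,0,0,0,0.094,-0.03,-0.035,0,0,0,0,0.094,-0.03,-0.035,0,0,0,0,0.094,-0.03,-0.035,0,0,0,0,0.094]'
python3 -m crank '[-0.03,-0.035,0,0,0,0,0.094,-0.03,-0.035,0,0,0,0,0.094,-0.03,-0.035,0,0,0,0,0.094,-0.03,-0.035,0,0,0,0,0.094,-0.03,-0.035,0,0,0,0,0.094]'
```

```text
time: 0.7
position: [345.3, 389.7, 230.4]
orientation: [-0.0, 0.214, 0.977, 0.0]
wrist_force: [0.3, 0.4, 0.3]
gripper_width: 0.999
grip_force: 0.0
time: 1.2
position: [408.4, 168.1, 230.6]
orientation: [0.0, 0.214, 0.977, 0.0]
wrist_force: [0.6, 0.6, 0.2]
gripper_width: 1.0
grip_force: 0.0
time: 1.7
position: [471.6, -53.5, 230.8]
orientation: [0.0, 0.214, 0.977, 0.0]
wrist_force: [0.6, 1.6, -0.8]
gripper_width: 0.998
grip_force: 0.0
```

```bash

python3 -m crank '[-0.028,-0.037,0,0,0,0,0.094,-0.028,-0.036,0,0,0,0,0.094,0,0,0,0,0,0,0.094,0,0,0,0,0,0,0.094]'
cat > look.py <<'E'
import sys
from h import *
f=vision.grab_frame("wrist");s=read_state()
print(s['position'].round(1) if hasattr(s['position'],'round') else s['position'])
for n,X in dict(cup=(492,-143,40),nest=(568,-247,18),ball=(402,-279,148)).items(): print(n,proj(f,X).round(1))
cv2.imwrite('pics/%s.png'%sys.argv[1],f['img'][:,:,::-1])
np.save('pics/%s.npy'%sys.argv[1],f,allow_pickle=True)
E
python3 look.py w1
```

```text
time: 2.1
position: [491.6, -142.2, 230.2]
orientation: [-0.0, 0.215, 0.977, -0.0]
wrist_force: [-0.2, 1.2, 0.0]
gripper_width: 1.0
grip_force: 0.0
[ 491.6 -141.   230.2]
cup [275.9 193. ]
nest [221.4 284.4]
ball [ 38.5 193.7]
```

View pics/w1.png

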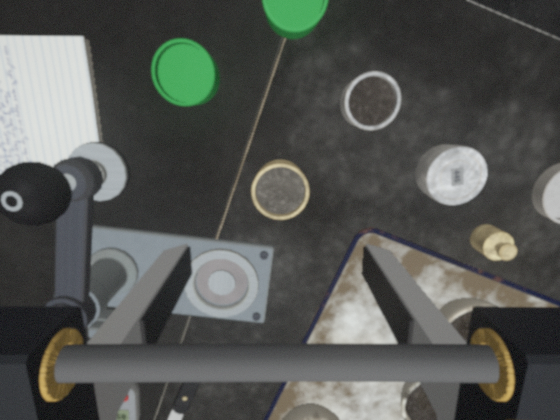

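The wrist view shows the cup rim at about (280,189), the nest ring at (221,282), the ball at (33,193) and the bare bar running down to the post at (72,310). I'll fit these exactly.

```bash
cat > fit.py <<'E'
from h import *
def hole(f,box,rule,z,big=False):
    x0,y0,x1,y1=box;im=f['img'][y0:y1,x0:x1];S=6
    im=cv2.resize(im,None,fx=S,fy=S,interpolation=2);m=rule(im.astype(int)).astype(np.uint8)
    cs,h=cv2.findContours(m,cv2.RETR_CCOMP,cv2.CHAIN_APPROX_NONE)
    out=[]
    for c,hh in zip(cs,h[0]):
        if cv2.contourArea(c)>S*S*60:
            (cx,cy),ax,_=cv2.fitEllipse(c);p=((cx+.5)/S-.5+x0,(cy+.5)/S-.5+y0)
            X=plane(f,p,z);o,_=ray(f,p);sc=np.linalg.norm(X-o)/f['intrinsics'][0,0]/S
            out.append(('hole' if hh[3]>=0 else 'outer',np.round(p,1),X.round(1),np.round(np.array(ax)*sc,1)))
    return out
brass=lambda i:(i[...,0]-i[...,2]>45)
light=lambda i:(i.min(2)>165)
E
python3 - <<'E'
from fit import *
w=np.load('pics/w1.npy',allow_pickle=True).item();t=vision.grab_frame("top")
i=w['img'];print(i[160,280],i[162,280],i[190,280],i[282,192],i[282,205],i[282,221],i[240,240])
for f,b in((w,(240,145,325,235)),(t,(245,200,290,238))): print(*hole(f,b,brass,40),sep='\n')
for th in(150,165): 
  for f,b in((w,(180,245,265,318)),(t,(280,183,316,212))): print(th,*hole(f,b,lambda i:i.min(2)>th,18),sep='\n')
dark=lambda i:i.max(2)<60
E
```

```text
[127 116  88] [140 128  98] [110 106 100] [165 171 170] [154 150 151] [175 181 184] [80 82 79]
Traceback (most recent call last):
  File "fit.py", line 7, in hole
    for c,hh in zip(cs,h[0]):
                       ~^^^
TypeError: 'NoneType' object is not subscriptable
```

```bash
python3 - <<'E'
from fit import *
w=np.load('pics/w1.npy',allow_pickle=True).item();t=vision.grab_frame("top")
for th in(22,30):
 for f,b in((w,(240,145,325,235)),(t,(245,200,290,238))): 
  try: print(th,*hole(f,b,lambda i:i[...,0]-i[...,2]>th,40),sep='\n')
  except TypeError: print('none')
for th in(158,165): 
  for f,b in((w,(180,245,265,318)),(t,(280,183,316,212))):
   try: print(th,*hole(f,b,lambda i:i.min(2)>th,18),sep='\n')
   except TypeError: print('none')
# radial grey edge: print row/col profile through nest in wrist
i=w['img'].astype(int);print(i[282,180:265].sum(1)//3);print(i[245:318,221].sum(1)//3)
E
```

```text
22
('outer', array([279.9, 189.9]), array([ 490.8, -138.1,   40. ]), array([58.7, 60.5]))
('hole', array([280. , 190.4]), array([ 491.3, -138.2,   40. ]), array([46.5, 48.8]))
22
('outer', array([257.8, 215.4]), array([ 501.8, -109.1,   40. ]), array([105.7, 156.4]))
30
('outer', array([279.9, 190. ]), array([ 490.9, -138.1,   40. ]), array([57.8, 59.5]))
('hole', array([280. , 190.4]), array([ 491.4, -138.2,   40. ]), array([47.7, 50. ]))
none
158
('outer', array([220.8, 283. ]), array([ 566.2, -246.8,   18. ]), array([28.4, 32.8]))
('outer', array([221.5, 283.7]), array([ 567.2, -246.5,   18. ]), array([78.3, 83.4]))
('hole', array([220.6, 284.2]), array([ 567.4, -247.7,   18. ]), array([59.3, 67.2]))
158
('outer', array([299.7, 198. ]), array([ 564.8, -255.1,   18. ]), array([ 93.5, 128.4]))
165
('outer', array([220.9, 282.8]), array([ 565.9, -246.6,   18. ]), array([26.8, 30.6]))
('outer', array([221.2, 283.7]), array([ 567.1, -246.7,   18. ]), array([72.1, 77.5]))
165
('outer', array([299.5, 197.8]), array([ 565.6, -254.6,   18. ]), array([ 90.7, 122.6]))
[ 39  42  43  47  44  51  84 125 158 174 177 175 168 155 137 135 142 150
 152 154 152 149 152 151 148 151 151 158 167 174 179 178 178 178 180 181
 179 179 177 179 178 180 180 178 178 177 177 174 174 176 174 175 178 175
 165 150 147 148 147 146 146 146 143 150 149 149 147 148 154 167 171 175
 176 174 176 176 174 164 149 144 148 149 149 146 149]
[147 148 141 130 126 150 170 180 178 179 177 177 176 172 164 158 154 153
 156 153 155 154 154 149 143 150 167 177 178 180 179 179 178 179 179 180
 178 180 178 178 179 180 179 181 177 178 178 177 177 172 160 152 152 150
 150 150 152 151 152 145 134 123 129 140 157 169 173 176 175 176 173 166
 150]
```

```bash

python3 -m crank '[0.002,0.0026,0,0,0,0,0.094,0,0,0.048,0,0,0,0.094,0,0,0.048,0,0,0,0.094,0,0,0.048,0,0,0,0.094,0,0,0.04,0,0,0,0.094]' 
python3 -m crank '[0,0,0.0115,0,0,0,0.094,0,0,0,0,0,0,0.05,0,0,0,0,0,0,0.05,0,0,0,0,0,0,0.05,0,0,0,0,0,0,0.05]' 6
python3 -m crank '[0,0,0,0,0,0,0.05,0,0,0,0,0,0,0.05]' 6
```

```text
time: 2.75
position: [490.6, -136.8, 44.4]
orientation: [-0.0, 0.213, 0.977, 0.0]
wrist_force: [1.2, -0.2, 0.3]
gripper_width: 0.995
grip_force: 0.0
time: 3.25
position: [492.2, -138.1, 36.5]
orientation: [0.001, 0.214, 0.977, 0.0]
wrist_force: [-0.4, -0.3, 0.1]
gripper_width: 0.696
grip_force: 0.0
time: 3.45
position: [491.7, -138.1, 35.8]
orientation: [0.001, 0.214, 0.977, 0.0]
wrist_force: [-0.2, 0.8, 8.2]
gripper_width: 0.606
grip_force: 6.0
```

```bash

python3 -m crank '[0,0,0,0,0,0,0.094,0,0,0,0,0,0,0.094,0,0,0,0,0,0,0.094,0,0,0,0,0,0,0.094,0,0,0,0,0,0,0.094]' 
python3 -c "
from h import *
s=read_state();print(np.round(s['qpos'],2),s['gripper_width'],np.round(s['wrist_force'],1),np.round(s['torque'],2),np.round(s['position'],1))"
```

```text
time: 3.95
position: [491.1, -138.2, 34.9]
orientation: [-0.0, 0.214, 0.977, -0.0]
wrist_force: [-0.5, 0.3, -0.3]
gripper_width: 0.982
grip_force: 0.0
[-0.25  0.48  0.49  2.14 -0.4   0.6   1.66] 0.9823349197609119 [-0.5  0.3 -0.3] [-0.04  0.01 -0.02] [ 491.1 -138.2   34.9]
```

```bash

python3 -m crank '[0,0,0,0,0,8.5,0.094,0,0,0,0,0,8.5,0.094,0,0,0,0,0,8.5,0.094,0,0,0,0,0,8.5,0.094,0,0,0,0,0,8.5,0.094]'
python3 -m crank '[0,0,0,0,0,8.5,0.094,0,0,0,0,0,8.5,0.094,0,0,0,0,0,8.5,0.094,0,0,0,0,0,8.5,0.094,0,0,0,0,0,8.5,0.094]'
python3 -m crank '[0,0,0,0,0,5,0.094,0,0,0,0,0,0,0.05,0,0,0,0,0,0,0.05,0,0,0,0,0,0,0.05,0,0,0,0,0,0,0.05]' 6
python3 -m crank '[0,0,0,0,0,0,0.05,0,0,0,0,0,0,0.05]'
python3 -m crank '[0,0,0,0,0,0,0.094,0,0,0,0,0,0,0.094,0,0,0,0,0,0,0.094,0,0,0,0,0,0,0.094,0,0,0,0,0,0,0.094]'
python3 -m crank '[0,0,-0.045,0,0,0,0.094,0,0,-0.05,0,0,0,0.094,0,0,-0.05,0,0,0,0.094,0,0,-0.05,0,0,0,0.094,0,0,0,0,0,0,0.094]'
python3 look.py w2; python3 - <<'E'
from fit import *
w=np.load('pics/w2.npy',allow_pickle=True).item();print(read_state()['qpos'])
X=[491.3,-138.2,40];
for X,z,r in(([491.3,-138.2,40],40,lambda i:i[...,0]-i[...,2]>25),([567,-246.7,18],18,lambda i:i.min(2)>158)):
  p=proj(w,X);print(p)
  b=(int(max(p[0]-45,0)),int(max(p[1]-45,0)),int(p[0]+45),int(p[1]+45))
  try: print(*hole(w,b,r,z),sep='\n')
  except Exception as e: print(e)
E
```

```text
time: 4.45
position: [491.2, -138.2, 35.0]
orientation: [0.0, 0.556, 0.831, 0.0]
wrist_force: [-0.0, 0.4, -0.0]
gripper_width: 0.998
grip_force: 0.0
time: 4.95
position: [491.2, -138.1, 35.0]
orientation: [-0.0, 0.819, 0.573, 0.0]
wrist_force: [0.2, 0.7, -0.0]
gripper_width: 1.002
grip_force: 0.0
time: 5.45
position: [491.2, -138.2, 35.1]
orientation: [-0.0, 0.842, 0.54, 0.0]
wrist_force: [-0.4, -0.1, -0.2]
gripper_width: 0.693
grip_force: 0.0
time: 5.65
position: [491.2, -138.3, 35.1]
orientation: [0.0, 0.842, 0.54, 0.0]
wrist_force: [0.1, -0.4, 0.6]
gripper_width: 0.596
grip_force: 6.0
time: 6.15
position: [491.1, -138.2, 35.0]
orientation: [0.0, 0.842, 0.54, -0.0]
wrist_force: [-0.2, -1.5, 0.7]
gripper_width: 0.983
grip_force: 0.0
time: 6.65
position: [493.3, -138.9, 234.7]
orientation: [0.002, 0.842, 0.54, 0.003]
wrist_force: [0.9, 0.6, -0.9]
gripper_width: 0.998
grip_force: 0.0
[ 492.5 -138.   232.2]
cup [275.6 196. ]
nest [375.7 245.7]
ball [246.3 413.4]
[-0.88773568  0.38132303  1.30852925  2.01275748 -0.42690818  1.06246575
  0.18855719]
[272.94716435 192.13083679]
('outer', array([273.1, 189.9]), array([ 492.4, -136.2,   40. ]), array([58.6, 60.4]))
('hole', array([273.1, 190.3]), array([ 492.2, -136.6,   40. ]), array([46.8, 48.5]))
[374.7496111  245.85611505]
('outer', array([375.3, 242.8]), array([ 568.8, -243.5,   18. ]), array([76.6, 85. ]))
```

```bash

python3 -m crank '[0,0,0,0,0,0,0.094]'
python3 look.py w3; python3 - <<'E'
from fit import *
w=np.load('pics/w3.npy',allow_pickle=True).item();print(read_state()['qpos'],read_state()['position'])
for X,z,r in(([491.3,-138.2,40],40,lambda i:i[...,0]-i[...,2]>25),([567,-246.7,18],18,lambda i:i.min(2)>158),([567,-246.7,18],18,lambda i:i.min(2)>165)):
  p=proj(w,X);print(p)
  b=(int(max(p[0]-45,0)),int(max(p[1]-45,0)),int(p[0]+45),int(p[1]+45))
  try: print(*hole(w,b,r,z),sep='\n')
  except Exception as e: print(e)
p=proj(w,[402,-279,148]).astype(int);print(p)
x0,y0=p[0]-60,max(0,p[1]-70);m=(w['img'][y0:,x0:p[0]+60].max(2)<45)
E
```

```text
time: 6.8
position: [491.1, -137.6, 229.6]
orientation: [-0.0, 0.842, 0.54, 0.0]
wrist_force: [-0.2, 0.7, -0.4]
gripper_width: 1.0
grip_force: 0.0
[ 490.7 -137.7  229.2]
cup [279.3 197.1]
nest [380.6 247.4]
ball [249.6 418. ]
[-0.88362836  0.38522741  1.3039674   2.01638198 -0.4281234   1.06116624
  0.18939962] [ 490.71612349 -137.74941474  229.17909041]
[276.70445429 193.08070367]
('outer', array([276.9, 190.8]), array([ 492.4, -136.1,   40. ]), array([58.6, 60.5]))
('hole', array([276.9, 191.2]), array([ 492.2, -136.5,   40. ]), array([46.7, 48.5]))
[379.64339273 247.56940773]
('outer', array([381.4, 245.2]), array([ 569.7, -244.9,   18. ]), array([79.9, 84.4]))
[379.64339273 247.56940773]
('outer', array([388.6, 238.6]), array([ 579.6, -240.8,   18. ]), array([30. , 41.5]))
('outer', array([381.9, 246.2]), array([ 569.8, -246.2,   18. ]), array([74.7, 84.5]))
[249 418]
```

View pics/w3.png

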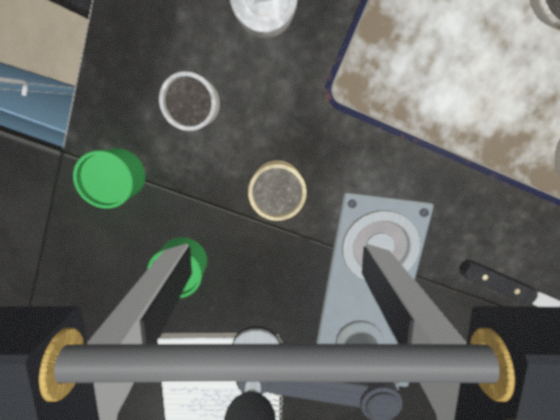

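The wrist view shows the cup rim at (277,191), directly under the TCP after centring, so the camera bias is about 2.3 mm in tool x. The nest at (381,245) is partly hidden by a finger. I turn back and check the nest from directly above.

```bash

python3 -m crank '[0,0,0,0,0,-8.5,0.094,0,0,0,0,0,-8.5,0.094,0,0,0,0,0,-8.5,0.094,0,0,0,0,0,-8.5,0.094,0,0,0,0,0,-8.5,0.094]'
python3 -m crank '[0,0,0,0,0,-8.5,0.094,0,0,0,0,0,-8.5,0.094,0,0,0,0,0,-8.5,0.094,0,0,0,0,0,-8.5,0.094,0,0,0,0,0,-8.5,0.094]'
python3 -m crank '[0,0,0,0,0,-5,0.094,-0.0388,-0.0223,0,0,0,0,0.094,-0.0388,-0.0223,0,0,0,0,0.094,-0.0387,-0.0222,0,0,0,0,0.094,0,0,0,0,0,0,0.094]'
python3 -m crank '[0,0,0,0,0,0,0.094,0,0,0,0,0,0,0.094]'
python3 look.py w4; python3 - <<'E'
from fit import *
w=np.load('pics/w4.npy',allow_pickle=True).item();s=read_state();print(s['qpos'],s['position'])
i=w['img'];p=proj(w,[567,-246.7,18]).astype(int);print(p)
for th in (155,160,165):
  b=(p[0]-50,p[1]-50,p[0]+50,p[1]+50)
  print(th,*hole(w,b,lambda i:i.min(2)>th,18),sep='\n')
p=proj(w,[491.2,-138.2,40]).astype(int)
try: print(*hole(w,(p[0]-45,p[1]-45,p[0]+45,p[1]+45),lambda i:i[...,0]-i[...,2]>25,40),sep='\n')
except Exception as e: print(e,p)
E
```

```text
time: 7.35
position: [490.4, -138.3, 228.9]
orientation: [-0.001, 0.587, 0.81, -0.001]
wrist_force: [-0.5, -0.4, 0.2]
gripper_width: 0.998
grip_force: 0.0
time: 7.85
position: [490.3, -138.3, 228.8]
orientation: [-0.001, 0.254, 0.967, -0.0]
wrist_force: [-0.8, -0.0, -0.3]
gripper_width: 1.002
grip_force: 0.0
time: 8.35
position: [569.2, -252.7, 227.7]
orientation: [-0.001, 0.216, 0.976, -0.002]
wrist_force: [-1.0, -0.3, 1.1]
gripper_width: 0.999
grip_force: 0.0
time: 8.55
position: [568.0, -246.9, 228.9]
orientation: [-0.001, 0.214, 0.977, 0.0]
wrist_force: [0.3, 1.1, 0.4]
gripper_width: 0.997
grip_force: 0.0
[ 568.3 -246.5  229.3]
cup [345.6  71.6]
nest [276.3 188.2]
ball [108.8   6.6]
[-0.32378292  0.445407    0.84877741  1.77079409 -0.37250274  1.09610192
  1.79152205] [ 568.32057137 -246.46885868  229.34733822]
[276 187]
155
('outer', array([275.2, 188.1]), array([ 567.5, -248.1,   18. ]), array([85. , 86.8]))
('hole', array([275.2, 187.7]), array([ 567. , -247.9,   18. ]), array([59.1, 60.3]))
160
('outer', array([275.1, 187.7]), array([ 567., -248.,   18.]), array([83.5, 85.3]))
('hole', array([275.1, 187.7]), array([ 567.1, -247.9,   18. ]), array([59.1, 60.3]))
165
('outer', array([275. , 187.6]), array([ 566.9, -248. ,   18. ]), array([82.8, 84.5]))
('hole', array([275.3, 187.7]), array([ 567.2, -247.7,   18. ]), array([54.7, 56.6]))
('outer', array([348.9,  68.5]), array([ 490.8, -139.3,   40. ]), array([64.6, 71.8]))
('hole', array([348.9,  68.9]), array([ 491.1, -139.4,   40. ]), array([53. , 57.3]))
```

View pics/w4.png

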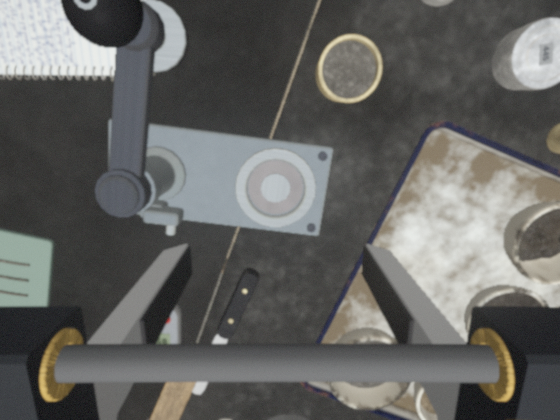

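The picture shows the nest ring at (275,188), with outer diameter 85–86 and hole 60, and the cup at (349,69). The relative vector from cup to nest is (76,-108.5) in two frames, so the nest is at about (567.2,-247). Back to pick up the cup.

```bash

python3 -m crank '[0.0385,0.0222,0,0,0,0,0.094,0.0385,0.0221,0,0,0,0,0.094,0.0385,0.0221,0,0,0,0,0.094,0,0,0,0,0,0,0.094,0,0,0,0,0,0,0.094]'
python3 -m crank '[0,0,0.045,0,0,0,0.094,0,0,0.045,0,0,0,0.094,0,0,0.04,0,0,0,0.094,0,0,0.03,0,0,0,0.094,0,0,0,0,0,0,0.094]'
python3 -m crank '[0,0,0,0,0,0,0.094,0,0,0,0,0,0,0.094]'
cat > st.py <<'E'
from h import *
s=read_state();print('q',np.round(s['qpos'],3),'p',np.round(s['position'],2),'F',np.round(s['wrist_force'],1),'T',np.round(s['torque'],3),s['gripper_width'])
E
python3 st.py
```

```text
time: 9.1
position: [491.7, -136.5, 230.3]
orientation: [0.0, 0.212, 0.977, 0.001]
wrist_force: [1.0, -1.2, 0.2]
gripper_width: 1.0
grip_force: 0.0
time: 9.6
position: [489.8, -139.7, 67.0]
orientation: [-0.003, 0.215, 0.977, -0.001]
wrist_force: [0.1, -0.0, 0.6]
gripper_width: 1.0
grip_force: 0.0
time: 9.8
position: [492.7, -139.6, 71.5]
orientation: [0.001, 0.214, 0.977, 0.0]
wrist_force: [0.7, 0.0, -0.3]
gripper_width: 0.998
grip_force: 0.0
q [-0.438  0.476  0.737  2.134 -0.497  0.703  1.771] p [ 492.72 -139.6    71.54] F [ 0.7  0.  -0.3] T [ 0.02   0.019 -0.003] 0.9981303192789422
```

```bash

python3 -m crank '[0.002,0.0007,0.015,0,0,0,0.094,0,0,0.0215,0,0,0,0.094,0,0,0,0,0,0,0.094,0,0,0,0,0,0,0.094]'
python3 st.py
python3 -m crank '[0,0,0,0,0,0,0.05,0,0,0,0,0,0,0.05,0,0,0,0,0,0,0.05,0,0,0,0,0,0,0.05,0,0,0,0,0,0,0.05]' 25
python3 -m crank '[0,0,0,0,0,0,0.05,0,0,0,0,0,0,0.05,0,0,0,0,0,0,0.05,0,0,0,0,0,0,0.05]' 25
python3 st.py
```

```text
time: 10.2
position: [490.8, -137.6, 34.8]
orientation: [0.001, 0.214, 0.977, 0.0]
wrist_force: [-0.1, 0.2, -0.3]
gripper_width: 0.999
grip_force: 0.0
q [-0.386  0.532  0.67   2.153 -0.563  0.632  1.824] p [ 490.8  -137.64   34.77] F [-0.1  0.2 -0.3] T [-0.009  0.024  0.022] 0.9986276498186883
time: 10.7
position: [490.2, -137.4, 33.6]
orientation: [0.0, 0.214, 0.977, 0.0]
wrist_force: [-0.5, -0.4, -0.0]
gripper_width: 0.61
grip_force: 0.0
time: 11.1
position: [490.2, -137.4, 33.6]
orientation: [0.0, 0.214, 0.977, 0.0]
wrist_force: [-0.2, 0.1, 6.4]
gripper_width: 0.595
grip_force: 25.0
q [-0.385  0.534  0.669  2.154 -0.565  0.631  1.825] p [ 490.22 -137.45   33.61] F [-0.2  0.1  6.4] T [0.083 0.245 0.025] 0.5951913108633529
```

```bash

python3 -m crank '[0,0,-0.025,0,0,0,0.05,0,0,-0.025,0,0,0,0.05,-0.0286,-0.0168,0,0,0,0,0.05,-0.0286,-0.0168,0,0,0,0,0.05,-0.0286,-0.0168,0,0,0,0,0.05]'
python3 -m crank '[-0.0287,-0.0168,0,0,0,0,0.05,0,0,0,0,0,0,0.05,0,0,0,0,0,0,0.05,0,0,0,0,0,0,0.05,0,0,0,0,0,0,0.05]'
python3 st.py
```

```text
time: 11.6
position: [547.9, -219.5, 83.6]
orientation: [0.0, 0.213, 0.977, 0.0]
wrist_force: [0.3, 0.1, -1.4]
gripper_width: 0.595
grip_force: 25.0
time: 12.1
position: [565.8, -245.2, 83.4]
orientation: [-0.0, 0.213, 0.977, 0.0]
wrist_force: [0.2, -0.3, -0.8]
gripper_width: 0.597
grip_force: 25.0
q [-0.215  0.605  0.71   1.89  -0.521  0.841  1.906] p [ 565.79 -245.24   83.37] F [ 0.2 -0.3 -0.8] T [ 0.014 -0.018  0.049] 0.5972805060848607
```

```bash

python3 -m crank '[-0.0008,-0.0007,0.014,0,0,0,0.05,0,0,0.014,0,0,0,0.05,0,0,0,0,0,0,0.05,0,0,0,0,0,0,0.05]'; python3 st.py
python3 -m crank '[0,0,0.002,0,0,0,0.05,0,0,0,0,0,0,0.05]'; python3 st.py
python3 -m crank '[0,0,0.002,0,0,0,0.05,0,0,0,0,0,0,0.05]'; python3 st.py
```

```text
time: 12.5
position: [566.1, -247.2, 54.8]
orientation: [-0.001, 0.214, 0.977, -0.0]
wrist_force: [0.3, 0.4, -0.7]
gripper_width: 0.598
grip_force: 25.0
q [-0.188  0.644  0.677  1.899 -0.554  0.796  1.932] p [ 566.1  -247.23   54.79] F [ 0.3  0.4 -0.7] T [ 0.026  0.007 -0.003] 0.5975583383493952
time: 12.7
position: [566.7, -247.3, 53.6]
orientation: [0.0, 0.214, 0.977, -0.0]
wrist_force: [0.8, -0.3, -0.6]
gripper_width: 0.598
grip_force: 25.0
q [-0.187  0.645  0.675  1.899 -0.556  0.792  1.934] p [ 566.65 -247.34   53.55] F [ 0.8 -0.3 -0.6] T [-0.011 -0.027  0.026] 0.5975363694207015
time: 12.9
position: [566.6, -247.2, 51.4]
orientation: [-0.0, 0.214, 0.977, 0.0]
wrist_force: [1.3, -0.0, -0.1]
gripper_width: 0.598
grip_force: 25.0
q [-0.185  0.648  0.673  1.9   -0.559  0.789  1.936] p [ 566.57 -247.21   51.42] F [ 1.3 -0.  -0.1] T [ 0.041  0.024 -0.005] 0.5982506342784202
```

```bash

python3 -m crank '[0.0004,0.0004,0.001,0,0,0,0.05,0,0,0,0,0,0,0.05]'; python3 st.py
python3 -m crank '[0,0,0.001,0,0,0,0.05,0,0,0,0,0,0,0.05]'; python3 st.py
```

```text
time: 13.1
position: [566.3, -246.6, 50.4]
orientation: [-0.0, 0.214, 0.977, 0.0]
wrist_force: [-0.0, -0.5, -1.8]
gripper_width: 0.599
grip_force: 25.0
q [-0.185  0.649  0.672  1.902 -0.56   0.787  1.936] p [ 566.34 -246.63   50.41] F [-0.  -0.5 -1.8] T [-0.033 -0.009  0.011] 0.5987168363723504
time: 13.3
position: [566.4, -246.7, 49.4]
orientation: [-0.0, 0.214, 0.977, -0.0]
wrist_force: [0.1, 0.4, -1.8]
gripper_width: 0.594
grip_force: 25.0
q [-0.184  0.65   0.671  1.902 -0.561  0.785  1.937] p [ 566.36 -246.7    49.38] F [ 0.1  0.4 -1.8] T [-0.009 -0.072 -0.055] 0.5941571150800884
```

Bottom at about 15.8 with no resistance, so the cup is inside the ring. I continue onto the pad.

```bash

python3 -m crank '[0,0,0.001,0,0,0,0.05,0,0,0,0,0,0,0.05]'; python3 st.py
python3 -m crank '[0,0,0.001,0,0,0,0.05,0,0,0,0,0,0,0.05]'; python3 st.py
python3 -m crank '[0,0,0.0008,0,0,0,0.05,0,0,0,0,0,0,0.05]'; python3 st.py
```

```text
time: 13.5
position: [566.3, -246.7, 48.4]
orientation: [-0.0, 0.214, 0.977, -0.0]
wrist_force: [-0.3, -0.3, -1.9]
gripper_width: 0.6
grip_force: 25.0
q [-0.183  0.651  0.669  1.902 -0.562  0.784  1.938] p [ 566.33 -246.72   48.35] F [-0.3 -0.3 -1.9] T [ 0.036  0.06  -0.007] 0.6002018187006847
time: 13.7
position: [566.4, -246.7, 47.4]
orientation: [-0.0, 0.214, 0.977, -0.0]
wrist_force: [0.1, 0.3, -0.8]
gripper_width: 0.597
grip_force: 25.0
q [-0.183  0.653  0.668  1.903 -0.563  0.782  1.939] p [ 566.37 -246.7    47.38] F [ 0.1  0.3 -0.8] T [-0.    -0.001  0.028] 0.5972794096888407
time: 13.9
position: [566.4, -246.8, 46.7]
orientation: [0.0, 0.214, 0.977, -0.0]
wrist_force: [-0.2, 0.6, 1.0]
gripper_width: 0.593
grip_force: 25.0
q [-0.182  0.654  0.667  1.903 -0.564  0.781  1.939] p [ 566.41 -246.75   46.7 ] F [-0.2  0.6  1. ] T [ 0.098  0.117 -0.022] 0.5926710691451953
```

```bash

python3 -m crank '[0,0,0,0,0,0,0.07,0,0,0,0,0,0,0.08,0,0,0,0,0,0,0.08,0,0,0,0,0,0,0.094,0,0,0,0,0,0,0.094]'
python3 -m crank '[0,0,-0.03,0,0,0,0.094,0,0,-0.045,0,0,0,0.094,0,0,-0.05,0,0,0,0.094,0,0,-0.05,0,0,0,0.094,0,0,0,0,0,0,0.094]'
python3 -m crank '[0,0,0,0,0,0,0.094,0,0,0,0,0,0,0.094]';python3 look.py w5; python3 st.py
python3 - <<'E'
from fit import *
w=np.load('pics/w5.npy',allow_pickle=True).item()
p=proj(w,[567.2,-247,53]).astype(int);b=(p[0]-50,p[1]-50,p[0]+50,p[1]+50)
print(*hole(w,b,lambda i:i[...,0]-i[...,2]>25,53.2),sep='\n')
print(*hole(w,b,lambda i:i.min(2)>158,18),sep='\n')
E
```

```text
time: 14.4
position: [566.4, -246.7, 46.7]
orientation: [-0.0, 0.214, 0.977, -0.0]
wrist_force: [0.4, 0.5, -0.3]
gripper_width: 0.978
grip_force: 0.0
time: 14.9
position: [568.5, -248.5, 227.9]
orientation: [0.004, 0.214, 0.977, 0.0]
wrist_force: [0.1, 0.6, -0.7]
gripper_width: 1.0
grip_force: 0.0
time: 15.1
position: [566.0, -246.2, 220.7]
orientation: [-0.001, 0.214, 0.977, 0.0]
wrist_force: [0.3, 0.2, -0.7]
gripper_width: 1.0
grip_force: 0.0
[ 565.8 -246.3  220.4]
cup [347.6  73.2]
nest [276.5 191.8]
ball [103.2   6.5]
q [-0.318  0.449  0.84   1.785 -0.375  1.078  1.795] p [ 565.84 -246.32  220.44] F [-0.3  0.6 -0.4] T [-0.014 -0.001  0.063] 1.0000536751648024
('outer', array([275.9, 197. ]), array([ 564.9, -246.2,   53.2]), array([56.1, 58.5]))
('hole', array([276. , 197.9]), array([ 565.8, -246.6,   53.2]), array([46.4, 49.2]))
('outer', array([275.3, 191.3]), array([ 567., -248.,   18.]), array([83.5, 85.7]))
('hole', array([276.3, 196.5]), array([ 572.5, -249.3,   18. ]), array([58.5, 62. ]))
```

View pics/w5.png

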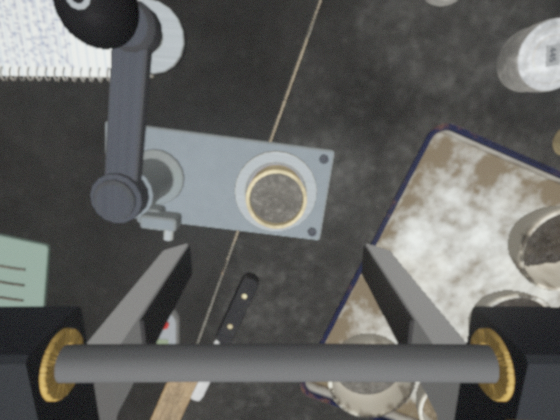

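The cup stands upright in the nest, rim at (276,197) within the ring at (275,191). The press arm's cap is at (118,197), the boss at (136,32) and the bar runs between them. I work out the arm geometry.

```bash
python3 - <<'E'
from fit import *
w=np.load('pics/w5.npy',allow_pickle=True).item()
im=w['img'].astype(int)
for r in (70,90,110,130,150,165):
    row=im[r,90:170].sum(1)//3; print(r,row[::1].tolist() if r==110 else '')
def mid(r):
    row=cv2.GaussianBlur(w['img'],(3,3),0)[r,95:165].astype(int)
    # bar pixels: dark bluish ~ compare with surroundings
    return row
P=plane(w,(118,197),114);B=plane(w,(136,34),110);print('post',P.round(1),'boss',B.round(1),np.linalg.norm((B-P)[:2]))
for a,b,r in((112,151,70),(108,147,110),(106,145,150)):
    print(r,plane(w,(a,r),103.5).round(1),plane(w,(b,r),103.5).round(1))
N=np.array([567,-247]);v=N-P[:2];print(np.linalg.norm(v),np.degrees(np.arctan2(v[1],v[0])),np.degrees(np.arctan2(*(B-P)[[1,0]])))
t=vision.grab_frame("top");s=vision.grab_frame("side");print(plane(t,(309,243),148),two(t,(309,243),s,(239,217)))
E
```

```text
70 
90 
110 [58, 58, 59, 56, 57, 53, 59, 60, 63, 58, 62, 56, 60, 56, 57, 55, 58, 67, 79, 92, 94, 101, 100, 100, 98, 97, 99, 99, 95, 95, 94, 99, 98, 100, 101, 100, 98, 101, 99, 98, 97, 96, 101, 97, 99, 102, 99, 98, 98, 98, 93, 88, 81, 65, 58, 54, 54, 53, 59, 57, 55, 58, 55, 54, 57, 58, 53, 57, 54, 60, 56, 55, 55, 52, 57, 60, 55, 56, 57, 53]
130 
150 
165 
post [ 501.7 -348.3  114. ] boss [ 409.6 -279.   110. ] 115.25589549808346
70 [ 420.5 -308.3  103.5] [ 432.  -283.1  103.5]
110 [ 442.7 -325.6  103.5] [ 454.5 -299.7  103.5]
150 [ 466.9 -342.6  103.5] [ 479.1 -315.9  103.5]
120.55677141213103 57.2096006335473 143.03203839120732
[ 402.36845261 -279.27814579  148.        ] (array([ 402.17093662, -279.02270121,  152.66076614]), np.float64(0.09501287928158585))
```

```bash
python3 - <<'E'
from h import *
w=np.load('pics/w5.npy',allow_pickle=True).item()
print('lug',[plane(w,p,z).round(0) for p in((147,214),(180,222),(168,236)) for z in(60,96)])
P=np.array([502.8,-352]);xt=np.array([-.9086,.4177]);yt=np.array([.4177,.9086])
prev=np.array([565.9,-246.4])
phs=[144.4]+list(np.linspace(144.4,58.5,11))
for k,ph in enumerate(phs):
    a=np.radians(ph);u=np.array([np.cos(a),np.sin(a)]);n=np.array([-u[1],u[0]])
    h=12.5*abs(n@yt)+8*abs(n@xt);o=13+h+(12 if k==0 else 0)
    Q=P+75*u+o*n;d=Q-prev;print(round(ph,1),Q.round(1),'tool mm',np.round([d@xt,d@yt],1));prev=Q
E
```

```text
lug [array([ 528., -361.,   60.]), array([ 524., -344.,   96.]), array([ 548., -337.,   60.]), array([ 542., -323.,   96.]), array([ 555., -354.,   60.]), array([ 548., -338.,   96.])]
144.4 [ 419.2 -339.9] tool mm [  94.2 -146.2]
144.4 [ 426.2 -330.1] tool mm [-2.3 11.8]
135.8 [ 429.9 -319.4] tool mm [ 1.1 11.3]
127.2 [ 435.3 -309.1] tool mm [-0.6 11.6]
118.6 [ 442.5 -299.5] tool mm [-2.5 11.7]
110.0 [ 451.3 -291. ] tool mm [-4.5 11.4]
101.4 [ 461.6 -283.8] tool mm [-6.4 10.8]
92.9 [ 473.2 -278.4] tool mm [-8.3  9.8]
84.3 [ 485.8 -274.9] tool mm [-10.    8.4]
75.7 [ 498.9 -273.6] tool mm [-11.4   6.7]
67.1 [ 512.3 -274.6] tool mm [-12.5   4.7]
58.5 [ 522.9 -276.3] tool mm [-10.3   2.8]
```

```bash

python3 -m crank '[0.0235,-0.0365,0,0,0,0,0,0.0235,-0.0365,0,0,0,0,0,0.0235,-0.0365,0,0,0,0,0,0.0235,-0.0365,0,0,0,0,0,0,0,0,0,0,0,0]' 20
python3 -m crank '[0,0,0,0,0,0,0,0,0,0,0,0,0,0,0,0,0,0,0,0,0,0,0,0,0,0,0,0]'
python3 st.py
```

```text
time: 15.75
position: [414.8, -343.2, 221.5]
orientation: [-0.001, 0.217, 0.976, 0.0]
wrist_force: [1.5, 0.4, 0.1]
gripper_width: 0.611
grip_force: 0.0
time: 16.15
position: [420.7, -339.6, 221.4]
orientation: [-0.0, 0.213, 0.977, -0.0]
wrist_force: [0.5, -0.9, -0.2]
gripper_width: 0.271
grip_force: 0.0
q [-0.191  0.304  0.917  1.955 -0.283  1.017  1.996] p [ 420.66 -339.6   221.44] F [ 0.5 -0.9 -0.2] T [-0.033  0.027 -0.021] 0.27070539448425546
```

```bash

python3 -m crank '[0,0,0,0,0,0,0,0,0,0,0,0,0,0,0,0,0.04,0,0,0,0,0,0,0.04,0,0,0,0,0,0,0.034,0,0,0,0]'
python3 -m crank '[0,0,0,0,0,0,0,0,0,0,0,0,0,0]'; python3 st.py
python3 -m crank '[-0.0023,0.0118,0,0,0,0,0,0.0011,0.0113,0,0,0,0,0,0,0,0,0,0,0,0]';python3 st.py
```

```text
time: 16.65
position: [419.9, -339.8, 106.0]
orientation: [-0.0, 0.214, 0.977, -0.0]
wrist_force: [1.1, 0.2, 0.2]
gripper_width: 0.009
grip_force: 0.0
time: 16.85
position: [419.8, -340.6, 108.3]
orientation: [-0.0, 0.214, 0.977, -0.0]
wrist_force: [-0.0, -1.4, 0.2]
gripper_width: 0.01
grip_force: 0.0
q [-0.059  0.467  0.791  2.05  -0.458  0.806  2.144] p [ 419.79 -340.6   108.31] F [-0.  -1.4  0.2] T [-0.034 -0.055  0.024] 0.009745536567370209
time: 17.15
position: [432.5, -318.2, 109.0]
orientation: [0.001, 0.213, 0.977, 0.0]
wrist_force: [0.9, -0.0, -0.5]
gripper_width: 0.008
grip_force: 0.0
q [-0.11   0.459  0.793  2.059 -0.457  0.801  2.1  ] p [ 432.52 -318.2   108.99] F [ 0.9 -0.  -0.5] T [ 0.024 -0.003 -0.006] 0.007981526772343367
```

```bash

python3 -m crank '[-0.0006,0.0116,0,0,0,0,0]';python3 -m crank '[-0.0025,0.0117,0,0,0,0,0]'|grep -E "pos|wri"
python3 -m crank '[-0.0045,0.0114,0,0,0,0,0,-0.0064,0.0108,0,0,0,0,0]'|grep -E "pos|wri"
python3 look.py w6; python3 - <<'E'
import cv2,numpy as np
cv2.imwrite('pics/w6t.png',np.hstack([cv2.imread('pics/w6.png')]))
E
```

```text
time: 17.25
position: [436.4, -310.3, 108.9]
orientation: [0.001, 0.214, 0.977, -0.001]
wrist_force: [-1.3, -5.6, 0.4]
gripper_width: 0.004
grip_force: 2.0
position: [443.6, -300.1, 108.7]
wrist_force: [-2.2, -3.5, 0.5]
position: [463.0, -283.6, 108.1]
wrist_force: [-2.7, -3.6, -0.3]
[ 465.2 -282.1  107.9]
cup [496.4 186. ]
nest [374.5 320.7]
ball [210.3 180.7]
```

View pics/w6.png

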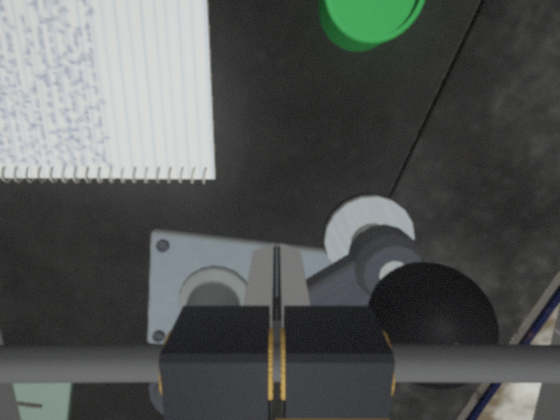

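The image shows the closed fingers pushing the bar: the boss is at (388,255), the ball at (433,325), and the arm is swinging, with about 4.5 N at the wrist. I continue to the stop.

```bash

python3 -m crank '[-0.0083,0.0098,0,0,0,0,0,-0.01,0.0084,0,0,0,0,0]'|grep -E "pos|wri"
python3 -m crank '[-0.0114,0.0067,0,0,0,0,0]'|grep -E "pos|wri"
python3 -m crank '[-0.0115,0.0047,0,0,0,0,0]'|grep -E "pos|wri"
python3 -m crank '[-0.006,0.0018,0,0,0,0,0,0,0,0,0,0,0,0]'|grep -E "pos|wri"
python3 st.py
```

```text
position: [486.9, -275.0, 107.7]
wrist_force: [-3.7, -1.4, 0.3]
position: [500.5, -273.5, 107.6]
wrist_force: [-4.2, -1.7, -0.0]
position: [513.3, -274.1, 107.5]
wrist_force: [-3.3, -1.1, 0.5]
position: [519.6, -275.5, 107.6]
wrist_force: [-0.4, 1.2, 0.4]
q [-0.198  0.539  0.765  1.944 -0.491  0.852  1.97 ] p [ 519.59 -275.49  107.58] F [-0.4  1.2  0.4] T [-0.009 -0.023  0.006] 0.006073784335055556
```

```bash

for i in 1; do python3 -m crank '[-0.002,0,0,0,0,0,0]'|grep -E "pos|wri"; done
python3 -m crank '[-0.0015,0,0,0,0,0,0]'|grep -E "pos|wri"
python3 -m crank '[-0.0015,0,0,0,0,0,0]'|grep -E "pos|wri"
```

```text
position: [520.2, -276.3, 107.7]
wrist_force: [-2.3, 1.0, 0.8]
position: [521.2, -276.7, 107.6]
wrist_force: [-3.9, 2.9, 1.8]
position: [522.6, -277.2, 107.6]
wrist_force: [-3.4, 3.1, 1.1]
```

```bash

python3 -m crank '[-0.0015,0,0,0,0,0,0]'|grep -E "pos|wri"
python3 -m crank '[0,0,0,0,0,0,0]'|grep -E "pos|wri"
```

```text
position: [522.9, -277.4, 107.4]
wrist_force: [-15.8, 8.8, 13.5]
position: [522.9, -277.3, 107.4]
wrist_force: [-11.1, 8.3, 8.3]
```

At the stop: the force rose to about 15 N at the predicted 58.5°. I retreat, rise and look down on the ball.

```bash

python3 -m crank '[0.01,0,0,0,0,0,0,0.02,0,0,0,0,0,0,0,0,-0.04,0,0,0,0.094,0,0,-0.045,0,0,0,0.094,0,0,-0.05,0,0,0,0.094]'|grep -E "pos|wri"
python3 -m crank '[0,0,0,0,0,0,0.094,0,0,0,0,0,0,0.094,0,0,0,0,0,0,0.094,0,0,0,0,0,0,0.094]'|grep -E "pos|wri"
python3 look.py w7; python3 - <<'E'
from fit import *
w=np.load('pics/w7.npy',allow_pickle=True).item()
print('expected ball',proj(w,[567.2,-247,148]),'foot',proj(w,[567.2,-247,60]))
t=vision.grab_frame("top");s=vision.grab_frame("side")
for n,f in(('t',t),('s',s)):
    p=proj(f,[567,-247,150]).astype(int);print(n,p);np.save('pics/%s7.npy'%n,f,allow_pickle=True)
a=cv2.resize(t['img'][150:250,250:370],(480,400));p=proj(s,[567,-247,150]).astype(int)
b=cv2.resize(s['img'][max(0,p[1]-50):p[1]+50,p[0]-40:p[0]+40],(320,400));cv2.imwrite('pics/c7.png',np.hstack([a,b])[:,:,::-1])
E
```

```text
position: [496.3, -265.5, 243.8]
wrist_force: [1.6, 0.1, 1.0]
position: [496.6, -265.3, 241.6]
wrist_force: [-0.7, -0.9, -0.5]
[ 496.6 -265.4  241.7]
cup [387.4 135.1]
nest [317.4 235.1]
ball [198.9 108.4]
expected ball [335.66349325 291.61244597] foot [321.72791111 248.61630216]
t [298 191]
s [293 194]
```

View pics/w7.png

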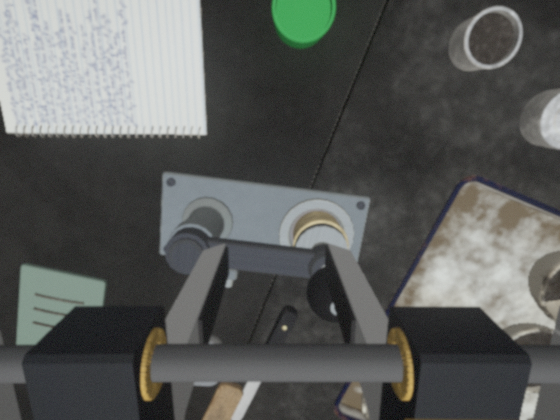

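The arm is closed over the cup: the foot and boss are at (320,255) over the brass rim, and the ball is near (335,292), as predicted. I move over the ball.

```bash

python3 -m crank '[-0.0283,0.023,0,0,0,0,0.094,-0.0282,0.0231,0,0,0,0,0.094,0,0,0,0,0,0,0.094,0,0,0,0,0,0,0.094,0,0,0,0,0,0,0.094]'|grep -E "pos|wri"
python3 look.py w8; python3 - <<'E'
from fit import *
w=np.load('pics/w8.npy',allow_pickle=True).item();t=np.load('pics/t7.npy',allow_pickle=True).item();s=np.load('pics/s7.npy',allow_pickle=True).item()
p=proj(w,[567.2,-247,148]);print(p, 'rim', proj(w,[567.2+22,-247,148]))
for th in(35,45,55):
    try:print(th,*hole(w,(int(p[0])-90,int(max(p[1]-90,0)),int(p[0])+90,int(p[1])+80),lambda i:i.max(2)<th,148),sep='\n')
    except Exception as e:print(e)
for f in(t,s):
  p=proj(f,[567,-247,148]).astype(int);print(p);
  for th in (45,):
    try:print(th,*hole(f,(p[0]-13,p[1]-13,p[0]+14,p[1]+14),lambda i:i.max(2)<th,148),sep='\n')
    except Exception as e:print(e)
E
```

```text
position: [566.7, -247.9, 242.4]
wrist_force: [-0.5, -0.9, 0.2]
[ 566.7 -247.9  242.6]
cup [344.5  73.6]
nest [277.8 186. ]
ball [121.  14.]
[277.74990851 221.91666889] rim [289.97420428 247.23699597]
35
('outer', array([188.2, 266.1]), array([ 570.8, -323.9,  148. ]), array([ 3. , 23.8]))
45
('outer', array([364.9, 266.9]), array([ 627.7, -201.7,  148. ]), array([ 2.8, 27.3]))
('outer', array([188.7, 266.6]), array([ 571.3, -323.7,  148. ]), array([ 4. , 31.6]))
('outer', array([276.7, 225.3]), array([ 569.3, -248.8,  148. ]), array([35.4, 37.2]))
55
('outer', array([200.8, 292.1]), array([ 594.3, -325.5,  148. ]), array([15.9, 20.8]))
('outer', array([245.7, 290.7]), array([ 607.9, -293.2,  148. ]), array([17.3, 45.7]))
('outer', array([364.6, 263.8]), array([ 625.3, -200.9,  148. ]), array([ 3.3, 32.1]))
('outer', array([189.3, 265.2]), array([ 570.5, -322.7,  148. ]), array([ 5.2, 32.8]))
('outer', array([275.9, 224.5]), array([ 568.4, -249.1,  148. ]), array([43.2, 43.4]))
('hole', array([276.6, 231.2]), array([ 573.4, -250.8,  148. ]), array([16. , 20.9]))
[298 191]
'NoneType' object is not subscriptable
[293 195]
45
```

```bash

python3 -m crank '[-0.001,0.0003,0.04,0,0,0,0.094,0,0,0.03,0,0,0,0.094,0,0,0.018,0,0,0,0.094,0,0,0,0,0,0,0.094,0,0,0,0,0,0,0.094]'|grep -E "pos|wri"
python3 st.py
```

```text
position: [568.4, -248.0, 155.5]
wrist_force: [0.7, -0.8, 0.1]
q [-0.283  0.532  0.807  1.838 -0.46   0.969  1.862] p [ 568.43 -247.96  155.46] F [ 0.7 -0.8  0.1] T [-0.021 -0.053  0.028] 0.9985155564464059
```

```bash

python3 -m crank '[0,0,0.001,0,0,0,0.05,0,0,0,0,0,0,0.04,0,0,0,0,0,0,0.036,0,0,0,0,0,0,0.036,0,0,0,0,0,0,0.036]' 5|grep -E "pos|wri|grip"
python3 -m crank '[0,0,0,0,0,0,0.036,0,0,0,0,0,0,0.036]'|grep -E "pos|wri|grip"
python3 -m crank '[0,0,0,0,0,0,0.036]'|grep -E "pos|wri|grip"
python3 st.py
```

```text
position: [568.8, -247.3, 153.9]
wrist_force: [0.4, -1.1, -0.4]
gripper_width: 0.612
grip_force: 0.0
position: [568.5, -247.9, 153.8]
wrist_force: [-2.6, -4.6, 1.5]
gripper_width: 0.463
grip_force: 5.0
position: [568.5, -248.0, 153.8]
wrist_force: [-1.9, -3.4, 1.2]
gripper_width: 0.463
grip_force: 5.0
q [-0.282  0.534  0.806  1.839 -0.461  0.967  1.863] p [ 568.47 -248.03  153.78] F [-1.9 -3.4  1.2] T [-0.819  0.386  0.002] 0.4627274481476402
```

```bash

python3 -m crank '[0,-0.0005,0,0,0,0,0.036,0,0,0,0,0,0,0.036]'; python3 st.py
python3 -m crank '[0,-0.0005,0,0,0,0,0.036,0,0,0,0,0,0,0.036]'; python3 st.py
```

```text
time: 21.8
position: [568.5, -248.1, 153.8]
orientation: [0.0, 0.214, 0.977, -0.0]
wrist_force: [-1.4, -3.3, 2.6]
gripper_width: 0.465
grip_force: 5.0
q [-0.282  0.534  0.805  1.839 -0.462  0.967  1.864] p [ 568.48 -248.1   153.77] F [-1.4 -3.3  2.6] T [-0.705  0.404  0.019] 0.46546658417301906
time: 22.0
position: [568.4, -248.2, 153.7]
orientation: [0.0, 0.214, 0.977, 0.0]
wrist_force: [-0.9, -1.3, 3.9]
gripper_width: 0.46
grip_force: 5.0
q [-0.281  0.534  0.805  1.839 -0.462  0.967  1.865] p [ 568.42 -248.21  153.74] F [-0.9 -1.3  3.9] T [-0.345  0.268 -0.001] 0.4600904832814527
```

```bash

python3 -m crank '[0,-0.0002,0,0,0,0,0.036,0,0,0,0,0,0,0.036]' 35|grep grip; python3 st.py
python3 -m crank '[0,0,0.0001,0,0,4,0.036,0,0,0.0001,0,0,4,0.036]'|grep grip; python3 st.py
python3 -m crank '[0,0,0.0001,0,0,4,0.036,0,0,0.0001,0,0,4,0.036]'|grep grip; python3 st.py
python3 -m crank '[0,0,0.0001,0,0,4,0.036,0,0,0.0001,0,0,4,0.036]'|grep grip; python3 st.py
```

```text
gripper_width: 0.454
grip_force: 35.0
q [-0.281  0.534  0.805  1.839 -0.462  0.967  1.865] p [ 568.38 -248.26  153.75] F [-1.1 -0.1  3.7] T [-0.059  0.154 -0.035] 0.45433155621569576
gripper_width: 0.453
grip_force: 35.0
q [-0.303  0.548  0.841  1.84  -0.489  0.974  1.747] p [ 568.38 -248.28  153.55] F [-0.5 -1.   3.8] T [-0.114  0.086  0.184] 0.45291932752649244
gripper_width: 0.454
grip_force: 35.0
q [-0.325  0.563  0.877  1.841 -0.516  0.983  1.632] p [ 568.43 -248.27  153.35] F [-0.4 -0.2  3.2] T [-0.146  0.032  0.217] 0.4539557621154195
gripper_width: 0.457
grip_force: 35.0
q [-0.346  0.579  0.913  1.842 -0.544  0.992  1.517] p [ 568.45 -248.28  153.13] F [ 0.  -1.3  3.6] T [-0.175  0.069  0.168] 0.4566765981519624
```

```bash
cat > tz.py <<'E'
from h import *
s=read_state();print('Tz %.3f Fz %.1f F %s j3 %.2f j7 %.2f z %.2f w %.3f t %.2f jt7 %.3f'%(s['torque'][2],s['wrist_force'][2],np.round(s['wrist_force'][:2],1),s['qpos'][2],s['qpos'][6],s['position'][2],s['gripper_width'],s['time'],s['joint_torque'][6]))
E
python3 -m crank '[0,0,0.0001,0,0,4,0.036,0,0,0.0001,0,0,4,0.036]'>/dev/null; python3 tz.py
python3 -m crank '[0,0,0.0001,0,0,4,0.036,0,0,0.0001,0,0,4,0.036]'>/dev/null; python3 tz.py
python3 -m crank '[0,0,0.0001,0,0,4,0.036,0,0,0.0001,0,0,4,0.036]'>/dev/null; python3 tz.py
python3 -m crank '[0,0,0.0001,0,0,4,0.036,0,0,0.0001,0,0,4,0.036]'>/dev/null; python3 tz.py
python3 -m crank '[0,0,0.0001,0,0,4,0.036]'>/dev/null; python3 tz.py
python3 -m crank '[0,0,0.0001,0,0,4,0.036]'>/dev/null; python3 tz.py
```

```text
Tz 0.176 Fz 1.8 F [-1.  -1.5] j3 0.95 j7 1.40 z 152.92 w 0.451 t 23.00 jt7 1.687
Tz 0.203 Fz 2.7 F [-1.7 -1.2] j3 0.98 j7 1.29 z 152.68 w 0.457 t 23.20 jt7 1.682
Tz 0.207 Fz 2.2 F [0.5 0. ] j3 1.02 j7 1.18 z 152.49 w 0.459 t 23.40 jt7 1.679
Tz 0.175 Fz 2.4 F [-0.3 -1.6] j3 1.05 j7 1.06 z 152.25 w 0.454 t 23.60 jt7 1.679
Tz 0.231 Fz 1.7 F [-0.2 -1.1] j3 1.07 j7 1.01 z 152.14 w 0.456 t 23.70 jt7 1.678
Tz 0.183 Fz 2.0 F [-0.3 -0.3] j3 1.09 j7 0.95 z 152.06 w 0.454 t 23.80 jt7 1.679
```

```bash

python3 -m crank '[0,0,0.0001,0,0,4,0.036]'>/dev/null; python3 tz.py
python3 -m crank '[0,0,0.0001,0,0,4,0.036]'>/dev/null; python3 tz.py
python3 -m crank '[0,0,0.0001,0,0,4,0.036]'>/dev/null; python3 tz.py
python3 -m crank '[0,0,0.0001,0,0,4,0.036]'>/dev/null; python3 tz.py
```

```text
Tz 0.227 Fz 2.5 F [ 0.4 -1.5] j3 1.10 j7 0.89 z 151.93 w 0.452 t 23.90 jt7 1.681
Tz 0.213 Fz 1.7 F [ 1.1 -1.7] j3 1.12 j7 0.83 z 151.85 w 0.455 t 24.00 jt7 1.682
Tz 0.212 Fz 1.0 F [ 0.4 -1.4] j3 1.13 j7 0.78 z 151.76 w 0.452 t 24.10 jt7 1.686
Tz 0.141 Fz 1.4 F [ 0.7 -2.2] j3 1.15 j7 0.72 z 151.63 w 0.455 t 24.20 jt7 1.687
```

```bash

python3 -m crank '[0,0,0.0001,0,0,4,0.036]'>/dev/null; python3 tz.py
python3 -m crank '[0,0,0.0001,0,0,4,0.036]'>/dev/null; python3 tz.py
python3 -m crank '[0,0,0.0001,0,0,4,0.036]'>/dev/null; python3 tz.py
python3 -m crank '[0,0,0.0001,0,0,4,0.036]'>/dev/null; python3 tz.py
```

```text
Tz 0.173 Fz 0.9 F [ 0.6 -0.8] j3 1.17 j7 0.66 z 151.51 w 0.456 t 24.30 jt7 1.694
Tz 0.187 Fz 1.0 F [ 0.1 -1.9] j3 1.18 j7 0.61 z 151.41 w 0.448 t 24.40 jt7 1.697
Tz 0.233 Fz 1.1 F [-0.2 -1.9] j3 1.20 j7 0.55 z 151.29 w 0.453 t 24.50 jt7 1.703
Tz 0.197 Fz 1.2 F [-0.5 -2.4] j3 1.21 j7 0.49 z 151.19 w 0.450 t 24.60 jt7 1.708
```

```bash

python3 -m crank '[0,0,0.0001,0,0,4,0.036]'>/dev/null; python3 tz.py
python3 -m crank '[0,0,0.0001,0,0,4,0.036]'>/dev/null; python3 tz.py
python3 -m crank '[0,0,0.0001,0,0,4,0.036]'>/dev/null; python3 tz.py
python3 -m crank '[0,0,0.0001,0,0,4,0.036]'>/dev/null; python3 tz.py
python3 -m crank '[0,0,0.0001,0,0,4,0.036]'>/dev/null; python3 tz.py
```

```text
Tz 0.162 Fz 1.3 F [-0.2 -1.1] j3 1.23 j7 0.43 z 151.08 w 0.458 t 24.70 jt7 1.713
Tz 0.234 Fz 0.1 F [ 0.4 -2.6] j3 1.24 j7 0.38 z 150.97 w 0.458 t 24.80 jt7 1.724
Tz 0.207 Fz 0.8 F [ 0.2 -1.8] j3 1.25 j7 0.32 z 150.86 w 0.452 t 24.90 jt7 1.768
Tz 0.223 Fz 1.5 F [ 1.  -2.4] j3 1.27 j7 0.26 z 150.75 w 0.450 t 25.00 jt7 1.799
Tz 0.184 Fz 0.2 F [ 0.3 -1.2] j3 1.28 j7 0.20 z 150.63 w 0.456 t 25.10 jt7 1.829
```

```bash

python3 -m crank '[0,0,0.0001,0,0,4,0.036]'>/dev/null; python3 tz.py
python3 -m crank '[0,0,0,0,0,0,0.036]'>/dev/null; python3 tz.py
python3 -m crank '[0,0,0,0,0,0,0.036]'>/dev/null; python3 tz.py
python3 -m crank '[0,0,0,0,0,0,0.036]'>/dev/null; python3 tz.py
python3 -m crank '[0,0,0,0,0,0,0.036]'>/dev/null; python3 tz.py
```

```text
Tz 0.203 Fz 1.4 F [ 0.2 -1.1] j3 1.29 j7 0.13 z 150.53 w 0.453 t 25.20 jt7 1.860
Tz -0.114 Fz 1.6 F [-0.2 -1.4] j3 1.29 j7 0.14 z 150.51 w 0.457 t 25.30 jt7 -1.834
Tz -0.161 Fz 0.6 F [ 0.9 -2.8] j3 1.29 j7 0.14 z 150.54 w 0.453 t 25.40 jt7 -0.179
Tz -0.102 Fz -0.9 F [-0.1 -2. ] j3 1.29 j7 0.14 z 150.58 w 0.457 t 25.50 jt7 0.124
Tz -0.080 Fz -2.2 F [ 1.5 -2.8] j3 1.29 j7 0.14 z 150.59 w 0.453 t 25.60 jt7 0.125
```

```bash

python3 -m crank '[0,0,0,0,0,0,0.06,0,0,0,0,0,0,0.08,0,0,0,0,0,0,0.08,0,0,0,0,0,-8.5,0.08,0,0,0,0,0,-8.5,0.08]'|grep -E "pos|wri"
python3 -m crank '[0,0,0,0,0,-8.5,0.08,0,0,0,0,0,-8.5,0.08,0,0,0,0,0,-8.5,0.08,0,0,0,0,0,-8.5,0.08,0,0,0,0,0,-8.5,0.08]'|grep -E "pos|wri"
python3 -m crank '[0,0,0,0,0,-8.5,0.08,0,0,0,0,0,-8.5,0.08,0,0,0,0,0,-8.5,0.08,0,0,0,0,0,-8.5,0.08,0,0,0,0,0,-8.5,0.07]'|grep -E "pos|wri"
python3 -m crank '[0,0,0,0,0,0,0.055,0,0,0,0,0,0,0.05,0,0,0,0,0,0,0.04,0,0,0,0,0,0,0.036,0,0,0,0,0,0,0.036]' 6|grep -E "pos|wri|grip"
python3 -m crank '[0,0,0,0,0,0,0.036]' |grep -E "pos|wri|grip"; python3 st.py
```

```text
position: [568.1, -248.3, 150.5]
wrist_force: [-0.8, 0.1, -0.2]
position: [568.2, -248.3, 150.8]
wrist_force: [-0.6, -0.8, 0.2]
position: [568.1, -248.4, 150.8]
wrist_force: [0.0, -0.3, -0.5]
position: [568.2, -248.4, 150.5]
wrist_force: [-0.3, -0.6, -0.6]
gripper_width: 0.461
grip_force: 6.0
position: [568.2, -248.4, 150.5]
wrist_force: [-0.2, 0.1, -0.7]
gripper_width: 0.461
grip_force: 6.0
q [-0.322  0.566  0.873  1.843 -0.518  0.978  1.6  ] p [ 568.19 -248.44  150.55] F [-0.2  0.1 -0.7] T [-0.103  0.027 -0.021] 0.4605856901748494
```

```bash

python3 -m crank '[0,0,0,0,0,0,0.036,0,0,0,0,0,0,0.036,0,0,0.0001,0,0,4,0.036]' 35 >/dev/null; python3 tz.py
python3 -m crank '[0,0,0.0001,0,0,4,0.036]'>/dev/null; python3 tz.py
python3 -m crank '[0,0,0.0001,0,0,3,0.036]'>/dev/null; python3 tz.py
python3 -m crank '[0,0,0.0001,0,0,3,0.036]'>/dev/null; python3 tz.py
python3 -m crank '[0,0,0.0001,0,0,3,0.036]'>/dev/null; python3 tz.py
python3 -m crank '[0,0,0.0001,0,0,3,0.036]'>/dev/null; python3 tz.py
```

```text
Tz 0.209 Fz -3.2 F [-0.   0.1] j3 0.89 j7 1.54 z 150.51 w 0.451 t 28.00 jt7 3.245
Tz 0.223 Fz -2.4 F [0.4 0. ] j3 0.91 j7 1.48 z 150.40 w 0.453 t 28.10 jt7 1.853
Tz 0.229 Fz -2.2 F [-0.3  0.3] j3 0.92 j7 1.44 z 150.29 w 0.454 t 28.20 jt7 0.815
Tz 0.195 Fz -2.1 F [-0.   0.8] j3 0.94 j7 1.40 z 150.20 w 0.452 t 28.30 jt7 1.158
Tz 0.239 Fz -1.7 F [ 0.2 -0.1] j3 0.95 j7 1.36 z 150.12 w 0.451 t 28.40 jt7 1.198
Tz 0.214 Fz -2.3 F [-0.1  0.7] j3 0.96 j7 1.31 z 150.03 w 0.452 t 28.50 jt7 1.199
```

```bash

python3 -m crank '[0,0,0.0001,0,0,3,0.036]'>/dev/null; python3 tz.py
python3 -m crank '[0,0,0.0001,0,0,3,0.036]'>/dev/null; python3 tz.py
python3 -m crank '[0,0,0.0001,0,0,3,0.036]'>/dev/null; python3 tz.py
python3 -m crank '[0,0,0.0001,0,0,3,0.036]'>/dev/null; python3 tz.py
```

```text
Tz 0.199 Fz -1.1 F [-0.4 -0.7] j3 0.98 j7 1.27 z 149.93 w 0.455 t 28.60 jt7 1.198
Tz 0.265 Fz -0.7 F [0.1 0.3] j3 0.99 j7 1.23 z 149.86 w 0.453 t 28.70 jt7 1.198
Tz 0.230 Fz -1.4 F [-0.6 -0.4] j3 1.00 j7 1.19 z 149.80 w 0.451 t 28.80 jt7 1.197
Tz 0.218 Fz -0.8 F [ 0.1 -0.2] j3 1.01 j7 1.14 z 149.68 w 0.457 t 28.90 jt7 1.197
```

```bash

python3 -m crank '[0,0,0.0001,0,0,3,0.036]'>/dev/null; python3 tz.py
python3 -m crank '[0,0,0.0001,0,0,3,0.036]'>/dev/null; python3 tz.py
python3 -m crank '[0,0,0.0001,0,0,3,0.036]'>/dev/null; python3 tz.py
```

```text
Tz 0.151 Fz -0.1 F [ 0.3 -1. ] j3 1.03 j7 1.10 z 149.62 w 0.453 t 29.00 jt7 1.197
Tz 0.181 Fz -0.2 F [-0.4 -0.5] j3 1.04 j7 1.06 z 149.50 w 0.456 t 29.10 jt7 1.197
Tz 0.250 Fz 0.5 F [0.1 0. ] j3 1.05 j7 1.02 z 149.43 w 0.452 t 29.20 jt7 1.198
```

```bash

python3 -m crank '[0,0,0.0001,0,0,3,0.036]'>/dev/null; python3 tz.py
python3 -m crank '[0,0,0.0001,0,0,3,0.036]'>/dev/null; python3 tz.py
python3 -m crank '[0,0,0.0001,0,0,3,0.036]'>/dev/null; python3 tz.py
python3 -m crank '[0,0,0.0001,0,0,3,0.036]'>/dev/null; python3 tz.py
```

```text
Tz 0.226 Fz 0.6 F [-0.6 -0.8] j3 1.07 j7 0.97 z 149.32 w 0.456 t 29.30 jt7 1.198
Tz 0.211 Fz 1.0 F [-0.5  0.4] j3 1.08 j7 0.93 z 149.24 w 0.452 t 29.40 jt7 1.199
Tz 0.208 Fz 1.2 F [-0.9 -0.1] j3 1.09 j7 0.89 z 149.18 w 0.456 t 29.50 jt7 1.198
Tz 0.211 Fz 1.8 F [-1.   0.7] j3 1.10 j7 0.85 z 149.12 w 0.452 t 29.60 jt7 1.188
```

```bash

python3 -m crank '[0,0,0.0001,0,0,3,0.036]'>/dev/null; python3 tz.py
python3 -m crank '[0,0,0.0001,0,0,3,0.036]'>/dev/null; python3 tz.py
```

```text
Tz 0.222 Fz 3.1 F [-1.2  0.9] j3 1.11 j7 0.80 z 149.09 w 0.454 t 29.70 jt7 1.179
Tz 0.287 Fz 4.1 F [-1.1  0.6] j3 1.13 j7 0.76 z 149.04 w 0.453 t 29.80 jt7 1.171
```

Clear signs of bottoming: the ball no longer sinks, while Tz, Fz and the side force all rise. I continue in small steps.

```bash

python3 -m crank '[0,0,0,0,0,3,0.036]'>/dev/null; python3 tz.py
python3 -m crank '[0,0,0,0,0,3,0.036]'>/dev/null; python3 tz.py
```

```text
Tz 0.278 Fz 2.5 F [-1.   0.7] j3 1.14 j7 0.72 z 149.04 w 0.461 t 29.90 jt7 1.164
Tz 0.267 Fz 2.4 F [-0.1 -0.2] j3 1.15 j7 0.67 z 149.01 w 0.454 t 30.00 jt7 1.153
```

```bash

python3 -m crank '[0,0,0,0,0,1,0.036]'>/dev/null; python3 tz.py
python3 -m crank '[0,0,0,0,0,1,0.036]'>/dev/null; python3 tz.py
python3 -m crank '[0,0,0,0,0,1,0.036]'>/dev/null; python3 tz.py
```

```text
Tz 0.250 Fz 3.6 F [-0.3  0.9] j3 1.15 j7 0.66 z 148.98 w 0.456 t 30.10 jt7 -0.689
Tz 0.238 Fz 4.8 F [-1.1 -0.4] j3 1.16 j7 0.65 z 148.97 w 0.454 t 30.20 jt7 0.049
Tz 0.275 Fz 4.4 F [-0.9 -0.1] j3 1.16 j7 0.63 z 148.94 w 0.455 t 30.30 jt7 0.212
```

```bash

python3 -m crank '[0,0,0,0,0,1,0.036]'>/dev/null; python3 tz.py
python3 -m crank '[0,0,0,0,0,1,0.036]'>/dev/null; python3 tz.py
python3 -m crank '[0,0,0,0,0,1,0.036]'>/dev/null; python3 tz.py
```

```text
Tz 0.213 Fz 5.2 F [-0.7  0.8] j3 1.17 j7 0.62 z 148.94 w 0.456 t 30.40 jt7 0.218
Tz 0.289 Fz 5.4 F [-0.4  0.1] j3 1.17 j7 0.60 z 148.92 w 0.455 t 30.50 jt7 0.220
Tz 0.293 Fz 5.0 F [-0.4  0.3] j3 1.17 j7 0.59 z 148.89 w 0.453 t 30.60 jt7 0.187
```

```bash

python3 -m crank '[0,0,0,0,0,1,0.036]'>/dev/null; python3 tz.py
python3 -m crank '[0,0,0,0,0,1,0.036]'>/dev/null; python3 tz.py
python3 -m crank '[0,0,0,0,0,1,0.036]'>/dev/null; python3 tz.py
```

```text
Tz 0.330 Fz 5.1 F [-0.4  1. ] j3 1.18 j7 0.57 z 148.92 w 0.457 t 30.70 jt7 0.181
Tz 0.300 Fz 4.8 F [-0.1  0.4] j3 1.18 j7 0.56 z 148.90 w 0.455 t 30.80 jt7 0.166
Tz 0.295 Fz 6.1 F [-0.1  0.3] j3 1.19 j7 0.55 z 148.92 w 0.458 t 30.90 jt7 0.184
```

The torque is steady at about 0.30 N·m, which is about 60 N, so it is snug. Release and retreat.

```bash

python3 -m crank '[0,0,0,0,0,0,0.05,0,0,0,0,0,0,0.07,0,0,0,0,0,0,0.094,0,0,0,0,0,0,0.094,0,0,0,0,0,0,0.094]'|grep -E "pos|wri|width"
python3 -m crank '[0,0,-0.03,0,0,0,0.094,0,0,-0.04,0,0,0,0.094,0,0,-0.03,0,0,0,0.094,0,0,0,0,0,0,0.094,0,0,0,0,0,0,0.094]'|grep -E "pos|wri"
python3 look.py w9; python3 - <<'E'
from fit import *
w=np.load('pics/w9.npy',allow_pickle=True).item()
p=proj(w,[568.2,-248.4,142]);b=(int(p[0])-90,int(max(p[1]-90,0)),int(p[0])+90,int(p[1])+80)
for th in(45,55): print(*[r for r in hole(w,b,lambda i:i.max(2)<th,143) if 30<r[3].min()<55],sep='\n')
E
python3 tz.py
```

```text
position: [568.2, -248.5, 148.7]
wrist_force: [0.8, -0.4, -0.2]
gripper_width: 0.835
position: [568.4, -248.3, 248.9]
wrist_force: [0.1, 0.5, 0.1]
[ 568.1 -248.1  248.2]
cup [160.4 129.9]
nest [275.1 183.3]
ball [113.2 337.1]


Tz -0.034 Fz 0.2 F [-0.3 -0.1] j3 1.30 j7 0.47 z 248.15 w 1.003 t 31.95 jt7 -0.041
```

```bash
python3 -c "
from bench import hand_in
print(hand_in())"
```

```text
the job is handed in; nothing more can be done
None
```

I set the brass test cup upright in the nest, swung the press arm to its stop and tightened the knob to about 60 N (estimated from knob torque, about 0.30 N·m); the gripper was clear of everything when I handed the job in at about 32 s.

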